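Roll the grow carton window-up against the stop bar

ROBOT

A 6-joint arm with a two-finger parallel gripper is mounted at the origin on the work surface. World frame = base frame: x ahead of the robot, y to its left, z up, the work surface at z = 0. Lengths are in m, angles in rad, forces in N, time in s.
With the tool pointing down it reaches from about 0.35 to 0.775 m from the base axis. Payload 7.3 kg.
Tool frame: the origin (TCP) lies at the centre of the arm's flange, where the gripper is bolted on; the fingertips stand 178 mm ahead of it and the grasp point (between the pads) lies hold_point_z ahead of it (hold_point_z is the distance from the TCP to the grasp point, in m); z points along the fingers, y is the direction in which the jaws open and shut (so a half turn about z gives the same grasp; the last joint's range is limited). The gripper opens to 92 mm and grips with 3 to 60 N. Pads are 19 mm wide; open, the fingers measure 130 mm over their backs; the gripper's body (75 mm by 190 mm) begins 47 mm behind the grasp point.
Start: joints at [-1.351, 0.342, 1.524, -0, 1.275, -0.146], TCP at [0.188, -0.49, 0.405] pointing down, gripper open.
Joint ranges: [-2.53, 2.53], [-0.77, 2.02], [0.04, 2.7], [-1, 4.14], [0.28, 2.66], [-3.11, 3.11]. Speed limits (rad/s): [2.57, 2.57, 3.14, 3.14, 3.14, 3.14].

INTERFACE

Orientations are given as a 3x3 rotation matrix whose columns are the frame's x, y, z axes.
In Python, from workcell import get_obs, camera, calibration, finish_job, hold_point_z gives the robot as it stands.
- The arm moves only by the tool apply_moves, never from a script. Its argument "targets" is a list that holds one entry, the list of rows, each a list of 5 numbers: the shift along the tool's x, y, z normalised to -1 to 1, where 1 is 0.04 m, then the turn about the tool's z normalised to -1 to 1, where 1 is 360 degrees, then the opening, from 0 (shut) to 1 (fully open). In form: [[[tx, ty, tz, roll, claw], ...]]. A call has 1 to 12 rows; each row shifts and turns the commanded pose from where the row before left it, along the tool's axes as they then stand; what a row does not reach is not made up. A row lasts 1/10 s, in which the tool goes at most 50 mm and 8.59 degrees, less where a joint would pass 70% of its speed; a pose out of reach is approached as far as the arm can. A call with a number of a shift or a turn outside -1 to 1 is refused whole. A call with a gripper value outside its range is refused whole. The fingers move at their own pace and stop on an object; the grip force is fixed at half the most. Time passes only in rows, so rows that do not move let the fingers close. It gives the time, the measured TCP pose, the force and the opening at its end, in the units of the state.
- get_obs(): the state, without advancing time (a new reading comes with each control period).
- camera(name): name is "scene" or "side" or "wrist"; returns (picture, depth): 420x560x3 uint8, red, green, blue; 420x560 float32, m along the optical axis (not along the pixel's ray), 0 where there is no reading.
- calibration(name): a dict with "camera_matrix" (3x3 intrinsics, pixels), "rvec" (rotation vector, rad) and "tvec" (3), from world to camera coordinates, as OpenCV has them; the wrist camera has in their place "mount" (4x4, takes a point from camera to tool coordinates, whose origin is the TCP and whose axes are the flange's). Camera axes: x right, y down, z forward; pixel columns grow to the right and rows downward; lengths in m; the calibration is good to about 2 mm. A picture is of the moment at which its call begins: read the wrist's pose just before it. calibration takes no time and is no camera call.
- finish_job(): hands the job in, once; it reports no verdict.
The state is a dict: "clock": time; "q": joint angles; "qd": joint speeds; "effort": joint torques, N m; "ee_pos": TCP position; "orientation": TCP orientation; "contact_force": force on the tool from outside, world axes, zero at the start; "wrist_torque": the same for the moment, N m; "width": finger opening in m.
Only numpy, scipy, OpenCV 4.12 (cv2) and the standard library are available. Lean on these libraries where they do the work, as an engineer would, in place of code of your own. Each camera call takes 0.05 s, during which the arm holds its last target.

TASK

The grow carton on the wooden board lies with its round window underneath. Roll it over its edges on the board, a quarter turn at a time, letting it stand on its side in between and setting it down rather than letting it flop or hoisting it into the air, until the window faces straight up; then slide it over and press it gently home against the metal stop bar, so that one side lies flush along the bar near the middle, and let go. Leave the basket, bottle and tape roll where they are.

Things in the scene. Friction and masses are not known exactly. Their poses are not given: they have to be found in the camera images.
- carton: Rigid brown carton, loose, 0.25 to 0.5 kg; 60 mm along own x (the grasp width), 72 along y, 64 along z. Origin: its centre. Own z points up at the start and must point straight down at the end. The top face at the start (+z) has a seam with a short paper strip; the four sides are plain. Own x lies within about 0.45 rad of the bar's x, so rolling about own x carries it towards or away from the bar.
- window (a point): Centre of the carton's marked face (60 x 72 mm, out of which own -z points): a round pale window 48 mm across, level with the face, underneath at the start. 32 mm from the carton's centre; same axes as the carton.
- board: Fixed wooden work board, 260 mm along its own x, 460 mm along its own y, 12 mm thick, lying on the bench. Origin at the centre of its underside; its top, on which the carton stands, is 12 mm above the bench. The stop bar is towards one of its short ends (45 to 105 mm from it) and the carton towards the other; which is which varies.
- stop: Fixed rigid aluminium stop bar screwed on the board across it: 200 mm along its own x, 12 mm thick along its own y, 26 mm high. Origin at the centre of its underside, on the board's top. The carton goes against the long upright face that looks towards the middle of the board.
- basket: White plastic basket with mushrooms, 130 x 170 mm, 60 mm high walls, mushrooms to about 100 mm; origin at the centre of its underside. Leave alone.
- culture_bottle: Amber culture bottle with white cap, 76 mm across, 135 mm high; origin at the centre of its underside. Leave alone.
- tape_roll: Brown tape roll lying flat, 90 mm across, 24 mm high; origin at the centre of its underside. Leave alone.
Not all that is in view belongs to the job. Several things have the shape of the carton; the one meant has the colours described above.

How it is judged:
By the outcome, as a careful person would: the job done as asked, in the order asked, and still so for the second after the job is handed in, with the robot touching nothing.
It also fails if it takes over 67 s, if anything falls off the work surface, if the arm or the gripper's body presses on something with over 40 N, if the wrist force passes 120 N, or if a joint passes its speed limit or range.

## Working session

There is one attempt and no reset: what is moved stays moved. The work goes in short steps, Python scripts to look and compute and a tool call to move; the robot and the scene stay as the last step left them, time stands still between calls to the robot, and variables do not carry over. Pictures are saved under pics/ and viewed, and the job is handed in when it is done.

Besides the shell and the picture viewer there is one more tool, called as a command line: name --argument value ..., lists and objects as JSON in quotes. apply_moves: Moves the arm, as the interface text tells. Its arguments: {"type":"object","properties":{"targets":{"type":"array","items":{"type":"array","items":{"type":"array","items":{"type":"number","minimum":-1,"maximum":1}}}}},"required":["targets"]}

```bash
mkdir -p pics; ls
python3 - <<'E'
from workcell import *
import cv2
o=get_obs(); print(o['clock'],o['ee_pos'],o['orientation'],o['width'])
print(hold_point_z)
import numpy as np
for n in ['scene','side']:
    p,d=camera(n); cv2.imwrite(f'pics/{n}0.png',p[...,::-1]); np.savez(f'pics/{n}0.npz',p=p,d=d)
    print(n,calibration(n))
print(calibration('wrist'))
E
```

```text
pics
0.0 [ 0.18777037 -0.49012955  0.40404834] [[ 9.33840631e-01  3.57689157e-01 -3.78716099e-04]
 [ 3.57689308e-01 -9.33839421e-01  1.51476598e-03]
 [ 1.88155345e-04 -1.55001272e-03 -9.99998781e-01]] 0.09207198216802602
0.1592
scene {'camera_matrix': array([[397.10214592,   0.        , 277.30959522],
       [  0.        , 397.10214592, 214.13553358],
       [  0.        ,   0.        ,   1.        ]]), 'rvec': array([ 1.38717239,  2.34713244, -0.7510971 ]), 'tvec': array([ 0.20504757, -0.35649621,  1.43357327])}
side {'camera_matrix': array([[380.5667858 ,   0.        , 273.41888908],
       [  0.        , 380.5667858 , 214.51407578],
       [  0.        ,   0.        ,   1.        ]]), 'rvec': array([ 0.44860399, -2.78720795,  1.05435518]), 'tvec': array([0.50079858, 0.13612725, 0.95348122])}
{'camera_matrix': array([[299.87345387,   0.        , 277.89023684],
       [  0.        , 299.87345387, 209.48342583],
       [  0.        ,   0.        ,   1.        ]]), 'mount': array([[-3.36487337e-05, -9.64651961e-01, -2.63527216e-01,
         7.20133560e-02],
       [ 9.99999658e-01,  1.85266939e-04, -8.05863021e-04,
         9.08297615e-04],
       [ 8.26200224e-04, -2.63527153e-01,  9.64651625e-01,
         1.89104540e-02],
       [ 0.00000000e+00,  0.00000000e+00,  0.00000000e+00,
         1.00000000e+00]])}
```

View pics/scene0.png

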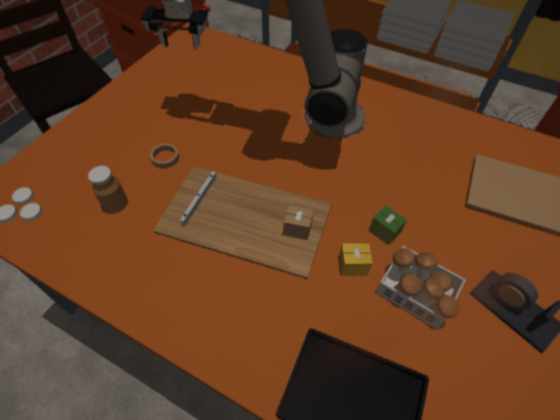

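View pics/side0.png

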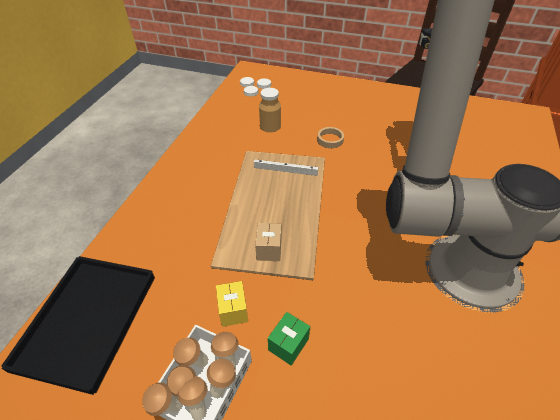

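The brown carton on the board is at scene (298,222) / side (268,242). The lookalikes are yellow at (356,258) and green at (388,225) in the scene picture. The brown one with the paper strip fits the description. I'll confirm it in a crop and then measure.

```bash
cat > h.py <<'E'
import numpy as np, cv2
from workcell import *
def T(n):
    c=calibration(n); R,_=cv2.Rodrigues(c['rvec']); return c['camera_matrix'],R,np.array(c['tvec']).reshape(3)
def cast(n,uv,z):
    K,R,t=T(n); uv=np.atleast_2d(uv).astype(float)
    d=np.c_[uv,np.ones(len(uv))]@np.linalg.inv(K).T@R; o=-R.T@t
    return o+d*((z-o[2])/d[:,2])[:,None]
def cloud(n,d):
    K,R,t=T(n); v,u=np.mgrid[:d.shape[0],:d.shape[1]]
    P=np.stack([(u-K[0,2])/K[0,0]*d,(v-K[1,2])/K[1,1]*d,d],-1)
    return (P-t)@R
def proj(n,X):
    K,R,t=T(n); return cv2.projectPoints(np.atleast_2d(X).astype(float),cv2.Rodrigues(R)[0],t,K,None)[0][:,0]
E
python3 - <<'E'
from h import *
out=[]
for n,(u,v) in dict(scene=(265,225),side=(272,215)).items():
    z=np.load(f'pics/{n}0.npz'); p,d=z['p'],z['d']
    s=p[v-75:v+75,u-115:u+85]; out.append(cv2.resize(s,None,fx=3.5,fy=3.5,interpolation=2)[:,:,::-1])
    X=cloud(n,d)
    ins=(X[...,0]>.2)&(X[...,0]<.9)&(abs(X[...,1])<.6)
    m=ins&(X[...,2]>.066)&(X[...,2]<.086)
    k,l,st,c=cv2.connectedComponentsWithStats(m.astype(np.uint8))
    for i in range(1,k):
        if st[i,4]>60:
            q=X[l==i]; r=cv2.minAreaRect((q[:,:2]*1000).astype(np.float32)); print(n,'top',c[i].round(),st[i,4],r,q[:,2].mean().round(4))
    m=ins&(X[...,2]>.031)&(X[...,2]<.044)
    k,l,st,c=cv2.connectedComponentsWithStats(m.astype(np.uint8))
    for i in range(1,k):
        if st[i,4]>30:
            q=X[l==i]; r=cv2.minAreaRect((q[:,:2]*1000).astype(np.float32)); print(n,'bar?',c[i].round(),st[i,4],r,q[:,2].mean().round(4))
    m=ins&(X[...,2]>.007)&(X[...,2]<.017)
    k,l,st,c=cv2.connectedComponentsWithStats(m.astype(np.uint8))
    for i in range(1,k):
        if st[i,4]>1000:
            q=X[l==i]; r=cv2.minAreaRect((q[:,:2]*1000).astype(np.float32)); print(n,'board?',c[i].round(),st[i,4],r,q[:,2].mean().round(4))
cv2.imwrite('pics/crop0.png',out[0]);cv2.imwrite('pics/crop1.png',out[1])
E
```

```text
scene top [109. 194.] 149 ((693.6238403320312, -401.47247314453125), (42.0463752746582, 74.69955444335938), 59.88294219970703) 0.077
scene top [298. 217.] 513 ((507.39801025390625, 110.43977355957031), (63.231754302978516, 72.50057983398438), 16.200742721557617) 0.0739
scene top [407. 263.] 158 ((496.15179443359375, 422.04962158203125), (49.224395751953125, 87.55570220947266), 20.31309700012207) 0.0808
scene top [408. 291.] 110 ((574.1403198242188, 438.5386047363281), (51.821685791015625, 30.406835556030273), 88.47166442871094) 0.0803
scene top [440. 306.] 161 ((568.8741455078125, 506.78240966796875), (101.77484130859375, 35.85382843017578), 62.79575729370117) 0.0812
scene bar? [197. 197.] 254 ((557.6841430664062, -194.158447265625), (201.54443359375, 14.532962799072266), 7.759886741638184) 0.0363
scene bar? [114. 202.] 80 ((695.0646362304688, -397.25592041015625), (33.78467559814453, 74.29167175292969), 61.9747200012207) 0.0372
scene bar? [386. 230.] 86 ((407.0833435058594, 338.704345703125), (45.867774963378906, 90.16576385498047), 20.60906219482422) 0.0379
scene bar? [296. 232.] 6
[... 2474 characters left out ...]
812), 71.21469116210938) 0.0378
side bar? [234. 386.] 112 ((454.4327087402344, 456.4587097167969), (135.29254150390625, 1.8663339614868164), 83.26654815673828) 0.0384
side bar? [216. 390.] 40 ((484.4599609375, 474.0060119628906), (31.94841766357422, 11.56131362915039), 3.9887917041778564) 0.0382
side bar? [175. 404.] 46 ((549.7584838867188, 522.5592041015625), (8.878158569335938, 27.65681266784668), 3.972533702850342) 0.0374
side bar? [198. 411.] 55 ((503.06683349609375, 518.9526977539062), (29.176776885986328, 10.66998291015625), 42.96759796142578) 0.0375
side board? [273. 216.] 9621 ((541.1874389648438, -46.97920227050781), (260.4371643066406, 463.4188537597656), 10.184905052185059) 0.0116
```

View pics/crop0.png

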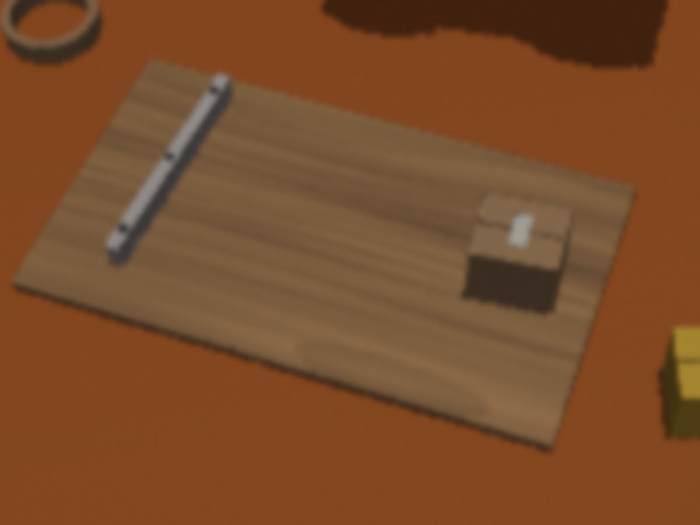

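View pics/crop1.png

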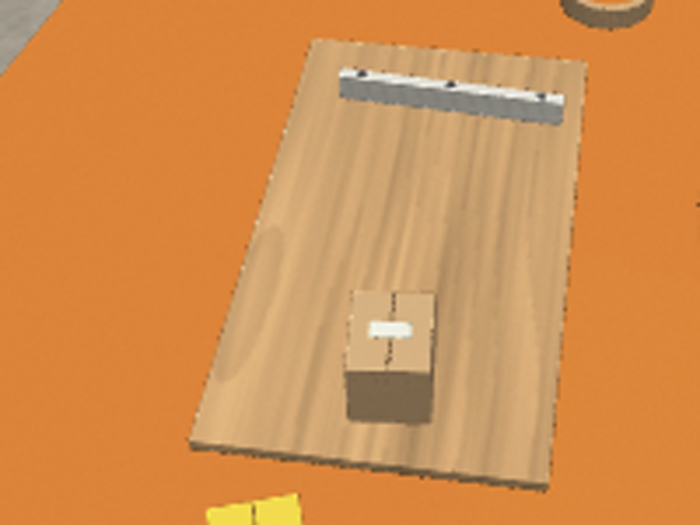

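Confirmed: the brown carton with the paper strip, on the board, seam and strip on top, with the bar at the far end. Next I'll write a row planner (it only computes; I type the moves).

```bash
cat >> h.py <<'E'
import json
def plan(pos,yaw_y,n,claw,o=None,start=None,step_deg=8.4):
    """rows from present pose to world pos, tool y heading yaw_y (deg), n rows"""
    o=o or get_obs(); R=np.array(o['orientation']); p=np.array(o['ee_pos'])
    a0=np.degrees(np.arctan2(R[1,1],R[0,1])); da=(yaw_y-a0+180)%360-180
    d=(np.array(pos)-p)/n
    a=a0; rows=[]
    for i in range(n):
        st=da/n
        ya=np.radians(a); y=np.array([np.cos(ya),np.sin(ya),0]); x=np.array([-y[1],y[0],0])
        rows.append([round(d@x/.04,3),round(d@y/.04,3),round(-d[2]/.04,3),round(-st/360,4),claw]); a+=st
    return rows
def pr(rows): print(json.dumps(rows))
def st():
    o=get_obs(); R=np.array(o['orientation'])
    print('t',round(o['clock'],2),'p',np.round(o['ee_pos'],4),'yaw_y',round(float(np.degrees(np.arctan2(R[1,1],R[0,1]))),2),'F',np.round(o['contact_force'],2),'M',np.round(o['wrist_torque'],2),'w',round(o['width'],4)); return o
E
python3 - <<'E'
from h import *
st(); r=plan((.497,.138,.32),16,22,1); pr(r[:12]);pr(r[12:])
E
```

```text
t 0.1 p [ 0.1878 -0.4902  0.4041] yaw_y -69.04 F [ 0.21 -0.42  0.09] M [ 0.03 -0.02  0.01] w 0.0919
[[0.583, -0.541, 0.096, -0.0107, 1], [0.619, -0.5, 0.096, -0.0107, 1], [0.651, -0.457, 0.096, -0.0107, 1], [0.68, -0.413, 0.096, -0.0107, 1], [0.707, -0.366, 0.096, -0.0107, 1], [0.73, -0.317, 0.096, -0.0107, 1], [0.749, -0.267, 0.096, -0.0107, 1], [0.766, -0.216, 0.096, -0.0107, 1], [0.778, -0.164, 0.096, -0.0107, 1], [0.788, -0.111, 0.096, -0.0107, 1], [0.793, -0.058, 0.096, -0.0107, 1], [0.796, -0.004, 0.096, -0.0107, 1]]
[[0.794, 0.049, 0.096, -0.0107, 1], [0.789, 0.103, 0.096, -0.0107, 1], [0.78, 0.156, 0.096, -0.0107, 1], [0.768, 0.208, 0.096, -0.0107, 1], [0.752, 0.259, 0.096, -0.0107, 1], [0.733, 0.309, 0.096, -0.0107, 1], [0.71, 0.358, 0.096, -0.0107, 1], [0.685, 0.405, 0.096, -0.0107, 1], [0.656, 0.45, 0.096, -0.0107, 1], [0.624, 0.494, 0.096, -0.0107, 1]]
```

apply_moves --targets '[[[0.58, -0.54, 0.1, -0.0107, 1], [0.62, -0.5, 0.1, -0.0107, 1], [0.65, -0.46, 0.1, -0.0107, 1], [0.68, -0.41, 0.1, -0.0107, 1], [0.71, -0.37, 0.1, -0.0107, 1], [0.73, -0.32, 0.1, -0.0107, 1], [0.75, -0.27, 0.1, -0.0107, 1], [0.77, -0.22, 0.1, -0.0107, 1], [0.78, -0.16, 0.1, -0.0107, 1], [0.79, -0.11, 0.1, -0.0107, 1], [0.79, -0.06, 0.1, -0.0107, 1], [0.8, 0, 0.1, -0.0107, 1]]]'

```text
clock: 1.3
ee_pos: [0.3573, -0.1461, 0.3565]
orientation: [[0.385, 0.923, -0.0], [0.923, -0.385, 0.0], [-0.0, -0.0, -1.0]]
contact_force: [1.1, 0.3, -0.1]
width: 0.0917
```

apply_moves --targets '[[[0.79, 0.05, 0.1, -0.0107, 1], [0.79, 0.1, 0.1, -0.0107, 1], [0.78, 0.16, 0.1, -0.0107, 1], [0.77, 0.21, 0.1, -0.0107, 1], [0.75, 0.26, 0.1, -0.0107, 1], [0.73, 0.31, 0.1, -0.0107, 1], [0.71, 0.36, 0.1, -0.0107, 1], [0.69, 0.4, 0.1, -0.0107, 1], [0.66, 0.45, 0.1, -0.0107, 1], [0.62, 0.49, 0.1, -0.0107, 1], [0, 0, 0, 0, 1]]]'

```text
clock: 2.4
ee_pos: [0.4994, 0.1401, 0.3158]
orientation: [[-0.275, 0.961, -0.0], [0.961, 0.275, 0.001], [0.001, -0.0, -1.0]]
contact_force: [-0.6, 0.8, 0.6]
width: 0.0923
```

Run:
```python
from h import *
o=st(); p,d=camera('wrist'); cv2.imwrite('pics/w1.png',p[...,::-1])
M=calibration('wrist')['mount'];K=calibration('wrist')['camera_matrix']
v,u=np.mgrid[:420,:560]
P=np.stack([(u-K[0,2])/K[0,0]*d,(v-K[1,2])/K[1,1]*d,d],-1)@M[:3,:3].T+M[:3,3]
X=P@np.array(o['orientation']).T+o['ee_pos']
ok=(d>0)&(P[...,2]>.19)
for lo,hi in((.066,.086),(.03,.046),(.007,.017)):
    m=ok&(X[...,2]>lo)&(X[...,2]<hi)
    k,l,s,c=cv2.connectedComponentsWithStats(m.astype(np.uint8))
    for i in range(1,k):
        if s[i,4]>400:
            q=X[l==i]; print(lo,c[i].round(),s[i],cv2.minAreaRect((q[:,:2]*1000).astype(np.float32)),q[:,2].mean())
```

```text
t 2.4 p [0.4994 0.1401 0.3158] yaw_y 15.96 F [-0.59  0.76  0.65] M [-0.05 -0.1  -0.03] w 0.0923
0.066 [272. 241.] [ 234  214   78   55 4130] ((501.3973388671875, 122.30596923828125), (60.1624870300293, 43.630126953125), 15.823802947998047) 0.07669027998773206
0.03 [337.  53.] [321   0  89  97 503] ((521.7874755859375, 269.92425537109375), (44.478485107421875, 91.45911407470703), 69.0656509399414) 0.03831280618167414
0.007 [279. 205.] [  152   151   272   118 19941] ((511.5277099609375, 121.94126892089844), (259.44866943359375, 115.69355010986328), 10.194220542907715) 0.013017331184186404
0.007 [272. 313.] [ 163  298  227   32 5764] ((532.170654296875, 20.954994201660156), (247.7419891357422, 40.3619270324707), 16.217437744140625) 0.012975317433314053
```

View pics/w1.png

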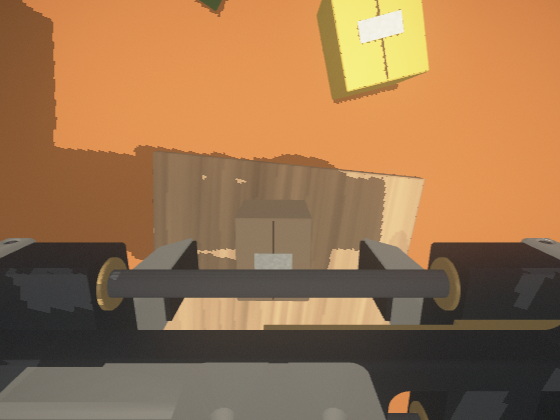

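Run:
```python
from h import *
o=st(); pr(plan((.4973,.1371,.242),15.9,5,1))
```

```text
t 2.45 p [0.4987 0.1387 0.3159] yaw_y 15.83 F [ 1.02  0.19 -0.73] M [-0.   -0.15  0.02] w 0.0917
[[-0.006, -0.009, 0.369, -0.0, 1], [-0.006, -0.009, 0.369, -0.0, 1], [-0.006, -0.009, 0.369, -0.0, 1], [-0.006, -0.009, 0.369, -0.0, 1], [-0.006, -0.009, 0.369, -0.0, 1]]
```

apply_moves --targets '[[[0, 0, 0.37, 0, 1], [0, 0, 0.37, 0, 1], [0, 0, 0.37, 0, 1], [0, 0, 0.37, 0, 1], [0, 0, 0.37, 0, 1], [0, 0, 0, 0, 1], [0, 0, 0, 0, 1]]]'

```text
clock: 3.15
ee_pos: [0.4985, 0.1368, 0.2429]
orientation: [[-0.269, 0.963, -0.001], [0.963, 0.269, -0.0], [-0.0, -0.001, -1.0]]
contact_force: [-0.7, -0.4, 0.1]
width: 0.0915
```

Run:
```python
from h import *
o=st(); p,d=camera('side'); cv2.imwrite('pics/s2.png',cv2.resize(p[150:300,180:360,::-1],None,fx=4,fy=4))
c=np.array([.5052,.1092]);dd=np.array([.273,-.962]);print('s of TCP',(o['ee_pos'][:2]-c)@dd,'lat',(o['ee_pos'][:2]-c)@np.array([.962,.273]))
```

```text
t 3.15 p [0.4985 0.1368 0.2429] yaw_y 15.63 F [-0.71 -0.36  0.07] M [-0.02 -0.09 -0.  ] w 0.0915
s of TCP -0.028401345107651195 lat 0.00107161155420093
```

View pics/s2.png

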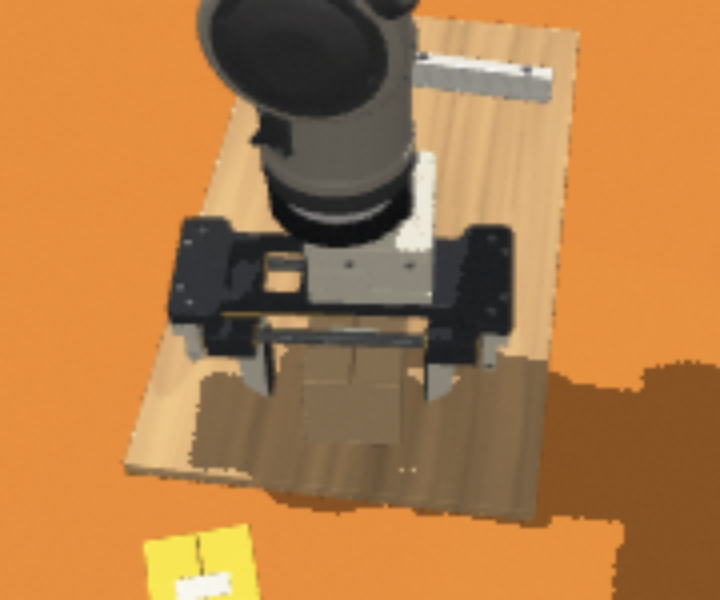

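The fingers straddle the carton's trailing top edge (side crop, pads at about (258,380) and (438,380)). I'll close in stages.

apply_moves --targets '[[[0, 0, 0, 0, 0.75], [0, 0, 0, 0, 0.68], [0, 0, 0, 0, 0.64], [0, 0, 0, 0, 0.64], [0, 0, 0, 0, 0.64], [0, 0, 0, 0, 0.64]]]'

```text
clock: 3.8
ee_pos: [0.4981, 0.1375, 0.2427]
orientation: [[-0.271, 0.963, -0.002], [0.963, 0.271, -0.0], [0.0, -0.002, -1.0]]
contact_force: [-4.5, -0.9, 2.8]
width: 0.0594
```

Run:
```python
from h import *
o=st()
G=(-65,57-1)
import math
r=math.hypot(*G); f0=math.degrees(math.atan2(G[1],G[0])); print(r,f0)
pts=[(r*math.cos(math.radians(f0-a)),r*math.sin(math.radians(f0-a))) for a in range(0,91,5)]
for a,(A,B) in enumerate(zip(pts,pts[1:])): print(a*5+5,round((B[0]-A[0])/-40,3),round(-(B[1]-A[1])/40,3))
```

```text
t 3.8 p [0.4981 0.1375 0.2427] yaw_y 15.7 F [-4.51 -0.92  2.78] M [-0.11  0.7  -0.08] w 0.0594
85.7962703152066 139.2538364361192
5 -0.128 -0.136
10 -0.14 -0.125
15 -0.15 -0.112
20 -0.159 -0.098
25 -0.167 -0.084
30 -0.174 -0.069
35 -0.179 -0.054
40 -0.183 -0.038
45 -0.186 -0.022
50 -0.187 -0.006
55 -0.187 0.011
60 -0.185 0.027
65 -0.182 0.043
70 -0.178 0.059
75 -0.172 0.074
80 -0.165 0.089
85 -0.156 0.103
90 -0.147 0.116
```

apply_moves --targets '[[[-0.065, 0, -0.07, 0, 0.64], [-0.065, 0, -0.07, 0, 0.64], [-0.07, 0, -0.063, 0, 0.64], [-0.07, 0, -0.063, 0, 0.64], [-0.075, 0, -0.056, 0, 0.64], [-0.075, 0, -0.056, 0, 0.64]]]'

```text
clock: 4.4
ee_pos: [0.5033, 0.121, 0.258]
orientation: [[-0.271, 0.963, 0.0], [0.963, 0.271, -0.0], [-0.0, -0.0, -1.0]]
contact_force: [0.1, -0.8, -4.1]
width: 0.0595
```

```bash
cat >> h.py <<'E'
def look(tag,cams=('side','scene')):
    o=st(); im=[]
    for n in cams:
        p,d=camera(n); c=proj(n,[.53,.04,.05])[0].astype(int)
        im.append(cv2.resize(p[max(0,c[1]-65):c[1]+65,max(0,c[0]-75):c[0]+75,::-1],(400,347),interpolation=cv2.INTER_CUBIC))
    cv2.imwrite(f'pics/{tag}.png',np.hstack(im))
E
python3 -c "
from h import *
look('r1')"
```

```text
t 4.4 p [0.5033 0.121  0.258 ] yaw_y 15.69 F [ 0.06 -0.75 -4.07] M [ 0.12 -0.05 -0.01] w 0.0595
```

View pics/r1.png

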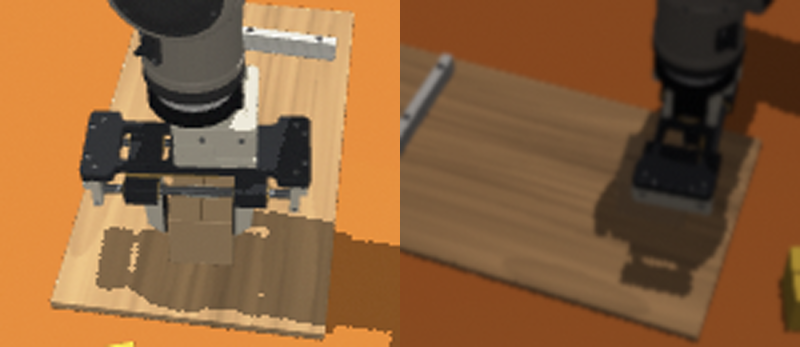

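```bash
cat >> h.py <<'E'
def tilt(cn,n='side',zr=(.02,.13),lo=-.09,hi=.09):
    """carton points from depth near centre cn(x,y): print s,z profile in roll plane (s from cn, z above board)"""
    p,d=camera(n); X=cloud(n,d)
    dd=np.array([.2715,-.9625]); l=np.array([.9625,.2715])
    r=X[...,:2]-np.array(cn); s=r@dd; t=r@l
    m=(d>0)&(abs(t)<.024)&(s>lo)&(s<hi)&(X[...,2]>zr[0])&(X[...,2]<zr[1])
    # group by image row
    rows=np.unique(np.nonzero(m)[0])
    for v in rows: 
        k=m[v]; 
        print(v,k.sum(),'s %.1f z %.1f'%(np.median(s[v][k])*1e3,np.median(X[v][k][:,2])*1e3-12))
    return X,m,s,t
E
python3 -c "
from h import *
tilt((.5052,.1092))"
```

```text
219 16 s 35.6 z 78.2
220 20 s 32.5 z 78.2
221 19 s 29.3 z 78.1
222 19 s 25.0 z 79.2
226 11 s 12.1 z 79.2
227 19 s 9.0 z 79.0
228 20 s 5.4 z 79.1
229 20 s 2.7 z 79.0
230 20 s -0.2 z 79.1
231 20 s -3.4 z 78.8
232 20 s -6.6 z 79.2
233 20 s -9.5 z 78.8
234 20 s -12.9 z 79.5
235 20 s -16.2 z 79.9
236 20 s -18.1 z 77.8
237 20 s -18.0 z 73.7
238 20 s -18.2 z 70.4
239 20 s -18.0 z 65.8
240 20 s -18.8 z 62.9
241 20 s -18.2 z 58.2
242 20 s -18.3 z 54.4
243 20 s -18.1 z 50.2
244 20 s -18.2 z 45.9
245 19 s -19.1 z 43.5
246 19 s -18.1 z 37.7
247 19 s -18.1 z 33.3
248 19 s -18.4 z 29.8
249 19 s -18.6 z 25.8
250 19 s -19.1 z 22.0
251 17 s -18.4 z 17.1
```

The carton was rigidly held: the top sits level about 15 mm too high. I'll lower it to just above the board and find the looser opening at which it swivels in the pads.

apply_moves --targets '[[[0, 0, 0.1, 0, 0.64], [0, 0, 0.1, 0, 0.64], [0, 0, 0.08, 0, 0.64], [0, 0, 0.05, 0, 0.64], [0, 0, 0, 0, 0.645], [0, 0, 0, 0, 0.645]]]'

```text
clock: 5.15
ee_pos: [0.5032, 0.1214, 0.2446]
orientation: [[-0.271, 0.963, -0.0], [0.963, 0.271, -0.0], [-0.0, -0.0, -1.0]]
contact_force: [0.1, -0.2, -4.0]
width: 0.0599
```

apply_moves --targets '[[[0, 0, 0, 0, 0.648], [0, 0, 0, 0, 0.648], [0, 0, 0, 0, 0.648]]]'

```text
clock: 5.45
ee_pos: [0.5032, 0.1213, 0.2447]
orientation: [[-0.271, 0.963, 0.0], [0.963, 0.271, -0.0], [-0.0, 0.0, -1.0]]
contact_force: [-0.1, 0.5, -3.6]
width: 0.0596
```

```bash
python3 -c "
from h import *
st();tilt((.5052,.1092))" | sed -n '1,40p'
```

```text
t 5.45 p [0.5032 0.1213 0.2447] yaw_y 15.7 F [-0.07  0.54 -3.6 ] M [ 0.12 -0.08 -0.01] w 0.0596
223 12 s 34.2 z 64.7
224 20 s 30.1 z 65.7
225 19 s 27.5 z 64.9
226 19 s 23.4 z 65.8
230 13 s 10.2 z 66.1
231 19 s 7.6 z 65.5
232 18 s 4.1 z 65.8
233 19 s 1.1 z 65.6
234 19 s -1.8 z 65.7
235 20 s -5.0 z 65.3
236 20 s -8.7 z 65.7
237 20 s -11.2 z 65.2
238 20 s -14.1 z 65.3
239 20 s -17.5 z 65.4
240 20 s -18.4 z 62.7
241 20 s -18.6 z 58.7
242 20 s -18.8 z 54.8
243 19 s -18.4 z 51.1
244 20 s -18.3 z 46.3
245 20 s -18.7 z 42.7
246 19 s -18.7 z 38.3
247 19 s -19.4 z 35.3
248 19 s -18.8 z 30.5
249 19 s -19.1 z 26.7
250 19 s -19.3 z 22.4
251 19 s -18.6 z 17.7
252 19 s -19.4 z 14.9
253 18 s -19.2 z 9.7
254 1 s -20.3 z 8.1
```

apply_moves --targets '[[[0, 0, 0, 0, 0.65], [0, 0, 0, 0, 0.65]]]'

```text
clock: 5.7
ee_pos: [0.5032, 0.1213, 0.2447]
orientation: [[-0.271, 0.963, 0.0], [0.963, 0.271, -0.0], [-0.0, 0.0, -1.0]]
contact_force: [0.3, -0.2, -3.2]
width: 0.0601
```

apply_moves --targets '[[[0, 0, 0, 0, 0.652], [0, 0, 0, 0, 0.652]]]'

```text
clock: 5.9
ee_pos: [0.5032, 0.1213, 0.2447]
orientation: [[-0.271, 0.963, 0.0], [0.963, 0.271, -0.0], [-0.0, 0.0, -1.0]]
contact_force: [-0.1, -0.5, -2.1]
width: 0.0597
```

apply_moves --targets '[[[0, 0, 0, 0, 0.654], [0, 0, 0, 0, 0.654]]]'

```text
clock: 6.1
ee_pos: [0.5032, 0.1213, 0.2447]
orientation: [[-0.271, 0.963, 0.0], [0.963, 0.271, -0.0], [-0.0, 0.0, -1.0]]
contact_force: [-0.6, -0.1, -2.6]
width: 0.0599
```

The load halved, so the leading edge is on the board and the carton now swivels in the pads. Continuing the arc at this opening.

apply_moves --targets '[[[-0.065, 0, -0.068, 0, 0.653], [-0.065, 0, -0.068, 0, 0.653], [-0.07, 0, -0.063, 0, 0.653], [-0.07, 0, -0.063, 0, 0.653], [0, 0, 0, 0, 0.653]]]'

```text
clock: 6.6
ee_pos: [0.5063, 0.1105, 0.2555]
orientation: [[-0.27, 0.963, 0.001], [0.963, 0.27, -0.0], [-0.0, 0.001, -1.0]]
contact_force: [-0.0, 0.6, -3.2]
width: 0.0599
```

```bash
python3 -c "
from h import *
st();tilt((.5052,.1092))" | awk 'NR%2==1'
```

```text
t 6.6 p [0.5063 0.1105 0.2555] yaw_y 15.67 F [-0.05  0.62 -3.15] M [-0.09 -0.14 -0.  ] w 0.0599
217 19 s 54.1 z 64.8
219 19 s 46.8 z 65.6
224 19 s 26.0 z 70.3
226 19 s 18.6 z 71.4
228 19 s 10.2 z 73.9
230 20 s 2.1 z 75.5
232 19 s -5.5 z 76.9
234 20 s -6.8 z 71.5
236 19 s -8.2 z 65.2
238 18 s -9.6 z 59.3
240 19 s -10.9 z 52.9
242 19 s -12.4 z 46.6
244 19 s -13.2 z 39.6
246 19 s -14.6 z 33.3
248 19 s -15.8 z 26.3
250 19 s -17.7 z 20.6
```

apply_moves --targets '[[[-0.075, 0, -0.045, 0, 0.654], [-0.075, 0, -0.045, 0, 0.654], [-0.08, 0, -0.045, 0, 0.654], [-0.08, 0, -0.045, 0, 0.654], [-0.084, 0, -0.04, 0, 0.654], [-0.084, 0, -0.04, 0, 0.654], [0, 0, 0, 0, 0.654]]]'

```text
clock: 7.35
ee_pos: [0.5115, 0.0921, 0.2658]
orientation: [[-0.27, 0.963, 0.001], [0.963, 0.27, -0.0], [-0.0, 0.001, -1.0]]
contact_force: [-0.4, 0.5, -0.5]
width: 0.0599
```

```bash
python3 -c "
from h import *
st();tilt((.5052,.1092))" | awk 'NR%2==1'
```

```text
t 7.35 p [0.5115 0.0921 0.2658] yaw_y 15.67 F [-0.45  0.45 -0.53] M [ 0.02 -0.13 -0.01] w 0.0599
220 19 s 45.5 z 63.7
222 19 s 38.6 z 63.1
224 19 s 32.1 z 63.2
226 19 s 25.2 z 63.5
228 19 s 17.8 z 64.4
230 19 s 12.2 z 63.6
232 19 s 5.7 z 63.6
234 19 s -0.2 z 63.3
236 19 s -6.3 z 63.2
238 20 s -13.1 z 63.6
240 20 s -19.2 z 63.4
242 19 s -20.9 z 58.6
244 20 s -20.7 z 49.6
246 20 s -21.0 z 41.2
248 20 s -21.3 z 33.7
250 19 s -20.4 z 24.5
252 19 s -20.9 z 16.3
254 8 s -21.7 z 8.8
```

It slipped off at 0.654 and settled back flat from about 12°. I'll regrip with slightly more squeeze (about 0.651).

apply_moves --targets '[[[0, 0, 0, 0, 0.78], [0.4, 0, 0, 0, 0.78], [0.4, 0, 0, 0, 0.78], [0, 0, 0.2, 0, 0.78], [0, 0, 0.2, 0, 0.78], [0, 0, 0.2, 0, 0.78], [0, 0, 0, 0, 0.78]]]'

```text
clock: 8.1
ee_pos: [0.5023, 0.1228, 0.2399]
orientation: [[-0.27, 0.963, -0.003], [0.963, 0.27, -0.0], [0.0, -0.003, -1.0]]
contact_force: [-1.4, -0.3, 0.4]
width: 0.0718
```

```bash
cat >> h.py <<'E'
def s_of(cn=(.5052,.1092)):
    o=st(); r=np.array(o['ee_pos'][:2])-np.array(cn)
    print('TCP s %.1f lat %.1f tip z %.1f'%(1e3*(r@[.2715,-.9625]),1e3*(r@[.9625,.2715]),1e3*(o['ee_pos'][2]-.178-.012)))
def face(n='side',cn=(.5052,.1092)):
    """yaw & lateral extent of the trailing face points"""
    p,d=camera(n);X=cloud(n,d);r=X[...,:2]-np.array(cn);s=r@[.2715,-.9625];t=r@[.9625,.2715]
    m=(d>0)&(abs(t)<.045)&(X[...,2]>.025)&(X[...,2]<.055)&(s>-.08)&(s<.02)
    P=X[m]; 
    v=cv2.fitLine((P[:,:2]*1e3).astype(np.float32),cv2.DIST_HUBER,0,.01,.01).ravel()
    print('face',m.sum(),'yaw',np.degrees(np.arctan2(v[1],v[0])),'lat',t[m].min()*1e3,t[m].max()*1e3,'s',np.median(s[m])*1e3)
E
python3 -c "
from h import *
s_of();face()"
```

```text
t 8.1 p [0.5023 0.1228 0.2399] yaw_y 15.67 F [-1.44 -0.33  0.42] M [-0.05 -0.12  0.07] w 0.0718
TCP s -13.9 lat 0.9 tip z 49.9
face 170 yaw 15.789687 lat -28.39428793019295 31.191382800621447 s -21.081928021736694
```

apply_moves --targets '[[[0, 0, -0.05, 0, 0.68], [0, 0, 0, 0, 0.645], [0, 0, 0, 0, 0.645], [0, 0, 0, 0, 0.645], [0, 0, 0, 0, 0.65], [0, 0, 0, 0, 0.651], [-0.05, 0, -0.06, 0, 0.651], [-0.05, 0, -0.06, 0, 0.651], [0, 0, 0, 0, 0.651], [0, 0, 0, 0, 0.651]]]'

```text
clock: 9.15
ee_pos: [0.5037, 0.1194, 0.2481]
orientation: [[-0.27, 0.963, -0.0], [0.963, 0.27, -0.0], [-0.0, -0.0, -1.0]]
contact_force: [-0.0, -0.9, -3.1]
width: 0.0599
```

```bash
python3 -c "
from h import *
s_of();tilt((.5052,.1092))" | awk 'NR%2==1'
```

```text
t 9.15 p [0.5037 0.1194 0.2481] yaw_y 15.69 F [-0.04 -0.91 -3.07] M [-0.02 -0.14  0.01] w 0.0599
221 4 s 41.1 z 65.3
223 18 s 34.7 z 64.5
225 2 s 27.7 z 65.5
229 19 s 12.5 z 67.0
231 19 s 6.6 z 66.4
233 20 s -0.1 z 67.3
235 20 s -6.7 z 67.5
237 20 s -13.2 z 67.7
239 20 s -17.2 z 64.6
241 20 s -17.6 z 57.5
243 20 s -17.8 z 49.6
245 20 s -18.7 z 42.3
247 19 s -19.2 z 35.1
249 19 s -19.4 z 27.4
251 19 s -19.9 z 18.7
253 19 s -20.8 z 11.6
```

apply_moves --targets '[[[-0.066, 0, -0.065, 0, 0.651], [-0.067, 0, -0.065, 0, 0.651], [-0.07, 0, -0.062, 0, 0.651], [-0.07, 0, -0.06, 0, 0.651], [-0.072, 0, -0.058, 0, 0.651], [-0.075, 0, -0.055, 0, 0.651], [0, 0, 0, 0, 0.651], [0, 0, 0, 0, 0.651]]]'

```text
clock: 10.0
ee_pos: [0.5084, 0.1032, 0.263]
orientation: [[-0.27, 0.963, 0.001], [0.963, 0.27, -0.0], [-0.0, 0.001, -1.0]]
contact_force: [-0.1, 0.4, -2.6]
width: 0.06
```

```bash
python3 -c "
from h import *
s_of();tilt((.5052,.1092))" | awk 'NR%2==1'
```

```text
t 10.0 p [0.5084 0.1032 0.263 ] yaw_y 15.69 F [-0.13  0.37 -2.61] M [ 0.03 -0.19 -0.03] w 0.06
214 5 s 68.2 z 59.8
219 19 s 43.4 z 69.7
221 20 s 33.9 z 73.0
223 19 s 24.4 z 76.5
225 18 s 14.6 z 79.8
227 20 s 6.3 z 82.3
229 19 s 1.0 z 80.7
231 20 s -1.0 z 75.9
233 19 s -3.2 z 70.4
235 20 s -5.3 z 65.6
237 19 s -7.2 z 60.0
239 19 s -9.4 z 55.0
241 19 s -10.9 z 48.4
243 19 s -13.2 z 43.3
245 19 s -15.2 z 37.7
247 19 s -17.1 z 32.5
249 19 s -19.1 z 27.0
```

Tilt is 20° with the pivot edge on the board. Continuing.

apply_moves --targets '[[[-0.084, 0, -0.046, 0, 0.651], [-0.086, 0, -0.042, 0, 0.651], [-0.088, 0, -0.038, 0, 0.651], [-0.089, 0, -0.035, 0, 0.651], [-0.091, 0, -0.031, 0, 0.651], [-0.092, 0, -0.027, 0, 0.651], [0, 0, 0, 0, 0.651], [0, 0, 0, 0, 0.651]]]'

```text
clock: 10.85
ee_pos: [0.514, 0.0828, 0.2716]
orientation: [[-0.27, 0.963, -0.0], [0.963, 0.27, -0.0], [-0.0, -0.0, -1.0]]
contact_force: [-0.5, -0.8, -4.4]
width: 0.0599
```

```bash
python3 -c "
from h import *
s_of();tilt((.5052,.1092))" | awk 'NR%2==1'
```

```text
t 10.85 p [0.514  0.0828 0.2716] yaw_y 15.68 F [-0.5  -0.83 -4.43] M [ 0.04 -0.13 -0.03] w 0.0599
209 13 s 83.2 z 63.1
211 18 s 70.4 z 69.9
213 19 s 57.7 z 76.4
215 19 s 46.4 z 81.0
217 20 s 34.2 z 87.7
219 19 s 23.4 z 92.5
221 19 s 20.8 z 88.0
223 19 s 19.0 z 82.8
225 19 s 15.7 z 77.9
227 18 s 13.9 z 73.2
229 19 s 11.3 z 68.5
231 19 s 8.8 z 63.9
233 19 s 6.9 z 58.3
235 19 s 4.1 z 53.5
237 19 s 1.3 z 49.0
239 19 s -0.8 z 44.1
241 19 s -3.0 z 39.1
```

apply_moves --targets '[[[0, 0, 0.03, 0, 0.651], [0, 0, 0.03, 0, 0.652], [0, 0, 0, 0, 0.652], [0, 0, 0, 0, 0.652]]]'

```text
clock: 11.3
ee_pos: [0.514, 0.083, 0.2692]
orientation: [[-0.271, 0.963, -0.0], [0.963, 0.271, -0.0], [-0.0, -0.0, -1.0]]
contact_force: [-0.2, -0.1, -4.4]
width: 0.0598
```

```bash
python3 -c "
from h import *
s_of();tilt((.5052,.1092))" | awk 'NR%3==1'
```

```text
t 11.3 p [0.514  0.083  0.2692] yaw_y 15.71 F [-0.16 -0.14 -4.42] M [ 0.06 -0.12  0.01] w 0.0598
212 18 s 73.0 z 63.2
215 19 s 52.5 z 75.3
218 20 s 33.0 z 85.7
221 19 s 22.2 z 86.9
224 19 s 17.6 z 80.2
227 19 s 14.1 z 72.8
230 19 s 10.0 z 66.2
233 19 s 6.0 z 59.5
236 19 s 2.2 z 52.1
239 19 s -1.1 z 44.7
242 19 s -5.8 z 37.7
```

apply_moves --targets '[[[-0.07, 0, -0.018, 0, 0.6525], [-0.07, 0, -0.018, 0, 0.6525], [-0.07, 0, -0.016, 0, 0.6525], [-0.07, 0, -0.014, 0, 0.6525], [0, 0, 0, 0, 0.6525]]]'

```text
clock: 11.85
ee_pos: [0.5172, 0.0717, 0.2723]
orientation: [[-0.27, 0.963, 0.001], [0.963, 0.27, -0.0], [-0.0, 0.001, -1.0]]
contact_force: [-1.1, 1.1, 0.9]
width: 0.0597
```

```bash
python3 -c "
from h import *
s_of();tilt((.5052,.1092))" | awk 'NR%3==1'
```

```text
t 11.85 p [0.5172 0.0717 0.2723] yaw_y 15.68 F [-1.07  1.07  0.87] M [ 0.09 -0.02 -0.04] w 0.0597
211 18 s 75.2 z 64.2
214 20 s 42.9 z 89.2
217 20 s 33.1 z 89.2
220 19 s 28.8 z 82.5
223 19 s 23.6 z 77.4
226 19 s 19.8 z 70.3
229 19 s 13.9 z 65.2
232 19 s 9.9 z 58.7
235 19 s 4.7 z 53.2
238 19 s 1.2 z 45.6
```

apply_moves --targets '[[[-0.093, 0, -0.014, 0, 0.6525], [-0.093, 0, -0.01, 0, 0.6525], [-0.094, 0, -0.006, 0, 0.652], [-0.094, 0, -0.002, 0, 0.652], [0, 0, 0, 0, 0.652]]]'

```text
clock: 12.4
ee_pos: [0.5213, 0.0571, 0.2734]
orientation: [[-0.27, 0.963, 0.001], [0.963, 0.27, -0.0], [-0.0, 0.001, -1.0]]
contact_force: [-0.2, 0.4, 4.2]
width: 0.0597
```

```bash
python3 -c "
from h import *
s_of();tilt((.5052,.1092))" | awk 'NR%3==1'
```

```text
t 12.4 p [0.5213 0.0571 0.2734] yaw_y 15.67 F [-0.18  0.4   4.22] M [-0.03 -0.02 -0.01] w 0.0597
210 19 s 51.1 z 94.8
213 19 s 46.5 z 89.2
216 20 s 40.7 z 84.0
219 19 s 34.9 z 79.3
222 20 s 29.5 z 74.3
225 19 s 24.2 z 68.8
228 18 s 18.7 z 63.4
231 19 s 13.2 z 58.5
234 19 s 7.7 z 53.4
```

apply_moves --targets '[[[-0.094, 0, 0, 0, 0.651], [-0.094, 0, 0.004, 0, 0.651], [-0.094, 0, 0.01, 0, 0.651], [-0.093, 0, 0.014, 0, 0.651], [-0.092, 0, 0.018, 0, 0.651], [-0.091, 0, 0.022, 0, 0.651], [0, 0, 0, 0, 0.651]]]'

```text
clock: 13.15
ee_pos: [0.5273, 0.0356, 0.2705]
orientation: [[-0.27, 0.963, 0.0], [0.963, 0.27, -0.001], [-0.001, 0.0, -1.0]]
contact_force: [0.1, -1.0, 4.7]
width: 0.06
```

```bash
python3 -c "
from h import *
s_of();tilt((.5052,.1092))" | awk 'NR%3==1'
```

```text
t 13.15 p [0.5273 0.0356 0.2705] yaw_y 15.67 F [ 0.13 -0.96  4.7 ] M [-0.24 -0.11 -0.04] w 0.06
204 19 s 74.9 z 91.6
207 19 s 67.9 z 88.0
210 19 s 61.1 z 84.2
213 19 s 54.3 z 80.4
216 19 s 46.9 z 77.1
219 19 s 40.8 z 72.8
222 18 s 33.2 z 69.6
225 19 s 26.9 z 65.2
228 18 s 24.0 z 57.7
231 18 s 41.2 z 24.1
```

apply_moves --targets '[[[-0.088, 0, 0.026, 0, 0.651], [-0.087, 0, 0.029, 0, 0.651], [-0.086, 0, 0.033, 0, 0.651], [-0.084, 0, 0.037, 0, 0.651], [-0.083, 0, 0.041, 0, 0.651], [-0.081, 0, 0.044, 0, 0.651], [0, 0, 0, 0, 0.651]]]'

```text
clock: 13.9
ee_pos: [0.5329, 0.0161, 0.262]
orientation: [[-0.27, 0.963, 0.001], [0.963, 0.27, -0.001], [-0.001, 0.0, -1.0]]
contact_force: [0.2, -3.2, 5.2]
width: 0.0599
```

```bash
python3 -c "
from h import *
s_of();tilt((.5052,.1092),lo=-.02,hi=.13)" | awk 'NR%3==1'
```

```text
t 13.9 p [0.5329 0.0161 0.262 ] yaw_y 15.69 F [ 0.24 -3.24  5.16] M [-0.58 -0.11  0.01] w 0.0599
200 19 s 96.4 z 83.8
203 18 s 87.9 z 81.7
206 18 s 79.6 z 79.2
209 18 s 71.2 z 76.8
212 19 s 62.3 z 75.0
215 19 s 54.3 z 72.8
218 19 s 45.5 z 71.1
221 19 s 38.2 z 67.5
224 19 s 42.6 z 50.6
227 18 s 45.8 z 35.2
230 18 s 50.4 z 17.3
```

apply_moves --targets '[[[-0.079, 0, 0.048, 0, 0.651], [-0.077, 0, 0.051, 0, 0.651], [-0.074, 0, 0.054, 0, 0.651], [-0.07, 0, 0.055, 0, 0.651], [0, 0, 0, 0, 0.651]]]'

```text
clock: 14.45
ee_pos: [0.5361, 0.0045, 0.2536]
orientation: [[-0.27, 0.963, 0.0], [0.963, 0.27, -0.001], [-0.001, 0.0, -1.0]]
contact_force: [0.5, -4.5, 5.4]
width: 0.0599
```

```bash
python3 -c "
from h import *
s_of();tilt((.5052,.1092),lo=-.02,hi=.14)" | awk 'NR%3==1'
```

```text
t 14.45 p [0.5361 0.0045 0.2536] yaw_y 15.69 F [ 0.47 -4.47  5.38] M [-0.8  -0.29  0.  ] w 0.0599
199 18 s 107.7 z 75.7
202 19 s 98.1 z 74.7
205 18 s 88.2 z 73.7
208 17 s 77.6 z 72.9
211 19 s 68.8 z 71.2
214 19 s 58.4 z 71.7
217 19 s 50.4 z 69.6
220 19 s 51.3 z 56.4
223 19 s 51.8 z 44.1
226 18 s 52.7 z 31.2
229 18 s 53.7 z 17.4
```

apply_moves --targets '[[[-0.065, 0, 0.055, 0, 0.651], [-0.065, 0, 0.06, 0, 0.651], [0, 0, 0.02, 0, 0.651], [0, 0, 0, 0, 0.651]]]'

```text
clock: 14.9
ee_pos: [0.5373, 0.0001, 0.249]
orientation: [[-0.271, 0.963, 0.0], [0.963, 0.271, -0.0], [-0.0, 0.0, -1.0]]
contact_force: [-0.8, -2.8, 10.7]
width: 0.0599
```

```bash
python3 -c "
from h import *
s_of();tilt((.5052,.1092),lo=-.02,hi=.14)" | awk 'NR%3==1'
```

```text
t 14.9 p [5.373e-01 1.000e-04 2.490e-01] yaw_y 15.7 F [-0.77 -2.82 10.69] M [-0.52  0.27 -0.01] w 0.0599
199 18 s 112.1 z 71.5
202 18 s 100.9 z 71.2
205 18 s 89.8 z 71.8
208 18 s 79.3 z 71.7
211 19 s 68.7 z 71.4
214 19 s 58.2 z 71.8
217 19 s 55.1 z 64.1
220 19 s 54.9 z 52.3
223 17 s 54.7 z 40.2
226 18 s 54.8 z 27.9
229 18 s 55.1 z 15.5
```

First quarter turn is done and it stands square on its side (top level at 71.5 mm). I'll open and move back to the trailing top corner.

apply_moves --targets '[[[0, 0, 0, 0, 0.78], [0, 0, 0, 0, 0.78], [0, 0, 0, 0, 0.78], [0.3, 0, 0, 0, 0.78], [0.3, 0, 0, 0, 0.78], [0.3, 0, 0, 0, 0.78], [0.3, 0, 0, 0, 0.78], [0.09, 0, 0, 0, 0.78], [0, 0, 0, 0, 0.78]]]'

```text
clock: 15.85
ee_pos: [0.5231, 0.0506, 0.2484]
orientation: [[-0.272, 0.962, 0.0], [0.962, 0.272, -0.0], [-0.0, 0.0, -1.0]]
contact_force: [-0.6, -0.5, 0.6]
width: 0.0712
```

```bash
python3 -c "
from h import *
s_of();face(cn=(.5052+.075*.2715,.1092-.075*.9625));tilt((.5052,.1092),lo=-.02,hi=.14);look('q1')" | awk 'NR%3==1||NR<4'
```

```text
t 15.85 p [0.5231 0.0506 0.2484] yaw_y 15.79 F [-0.64 -0.55  0.55] M [-0.07 -0.1   0.03] w 0.0712
TCP s 61.2 lat 1.3 tip z 58.4
face 167 yaw 15.548179 lat -28.03209873375941 30.555818803815143 s -20.171074741952157
198 7 s 116.9 z 71.0
201 19 s 104.5 z 71.7
207 18 s 82.9 z 71.8
210 18 s 73.0 z 71.0
213 19 s 61.6 z 71.9
216 19 s 55.3 z 67.8
219 19 s 54.6 z 56.3
222 19 s 54.7 z 45.0
225 18 s 55.4 z 32.1
228 18 s 54.8 z 20.3
231 3 s 52.1 z 11.0
```

View pics/q1.png

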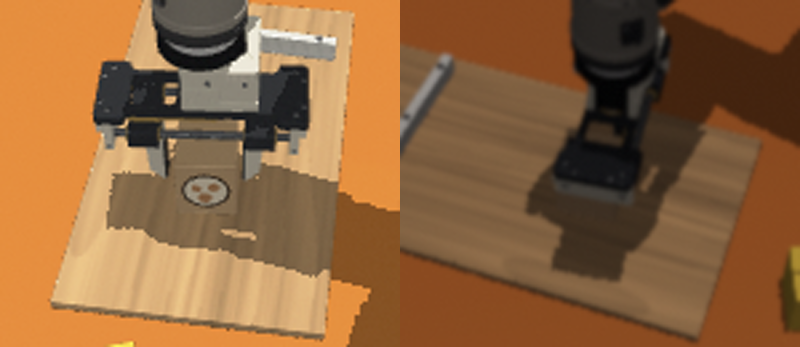

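The round window now shows on the trailing side at (205,190) in the left crop. Second quarter turn next.

apply_moves --targets '[[[0, 0, -0.05, 0, 0.68], [0, 0, 0, 0, 0.645], [0, 0, 0, 0, 0.645], [0, 0, 0, 0, 0.65], [0, 0, 0, 0, 0.652], [-0.05, 0, -0.045, 0, 0.652], [-0.05, 0, -0.045, 0, 0.652], [0, 0, 0, 0, 0.652], [0, 0, 0, 0, 0.652]]]'

```text
clock: 16.95
ee_pos: [0.5243, 0.0458, 0.2537]
orientation: [[-0.27, 0.963, -0.001], [0.963, 0.27, -0.0], [0.0, -0.001, -1.0]]
contact_force: [-0.1, -1.1, -2.8]
width: 0.0598
```

```bash
python3 -c "
from h import *
s_of();tilt((.5052,.1092),lo=-.02,hi=.14)" | awk 'NR%3==1||NR<3'
```

```text
t 16.95 p [0.5243 0.0458 0.2537] yaw_y 15.69 F [-0.09 -1.11 -2.83] M [-0.12 -0.07 -0.04] w 0.0598
TCP s 66.2 lat 1.1 tip z 63.7
198 18 s 115.4 z 71.9
204 18 s 92.3 z 73.3
207 18 s 80.9 z 73.7
210 19 s 69.8 z 74.4
213 19 s 59.4 z 74.5
216 19 s 58.8 z 63.7
219 18 s 58.1 z 52.3
222 18 s 56.8 z 42.0
225 18 s 55.9 z 31.1
228 18 s 55.5 z 18.8
231 2 s 53.5 z 9.5
```

apply_moves --targets '[[[-0.074, 0, -0.057, 0, 0.652], [-0.076, 0, -0.054, 0, 0.652], [-0.078, 0, -0.05, 0, 0.652], [-0.08, 0, -0.047, 0, 0.652], [0, 0, 0, 0, 0.652]]]'

```text
clock: 17.5
ee_pos: [0.5279, 0.0335, 0.2626]
orientation: [[-0.27, 0.963, 0.001], [0.963, 0.27, -0.0], [-0.0, 0.001, -1.0]]
contact_force: [-0.1, 0.2, -3.2]
width: 0.0604
```

```bash
python3 -c "
from h import *
s_of();tilt((.5052,.1092),lo=-.02,hi=.14)" | awk 'NR%3==1||NR<3'
```

```text
t 17.5 p [0.5279 0.0335 0.2626] yaw_y 15.67 F [-0.08  0.19 -3.18] M [-0.09 -0.13  0.07] w 0.0604
TCP s 79.0 lat 1.3 tip z 72.6
197 18 s 117.3 z 74.0
200 19 s 102.7 z 77.2
203 18 s 88.8 z 80.3
206 18 s 75.0 z 84.0
209 19 s 70.9 z 76.9
212 18 s 68.5 z 67.7
215 17 s 66.6 z 58.7
218 18 s 64.1 z 49.3
221 18 s 61.7 z 40.1
224 18 s 60.1 z 30.4
227 18 s 57.5 z 20.9
```

apply_moves --targets '[[[-0.083, 0, -0.044, 0, 0.652], [-0.084, 0, -0.04, 0, 0.652], [-0.086, 0, -0.036, 0, 0.652], [-0.088, 0, -0.031, 0, 0.652], [0, 0, 0, 0, 0.652], [0, 0, 0, 0, 0.6525]]]'

```text
clock: 18.15
ee_pos: [0.5315, 0.0208, 0.2684]
orientation: [[-0.27, 0.963, 0.0], [0.963, 0.27, -0.0], [-0.0, 0.0, -1.0]]
contact_force: [0.7, 0.1, -2.9]
width: 0.0599
```

```bash
python3 -c "
from h import *
s_of();tilt((.5052,.1092),lo=-.02,hi=.16)" | awk 'NR%3==1||NR<3'
```

```text
t 18.15 p [0.5315 0.0208 0.2684] yaw_y 15.69 F [ 0.68  0.08 -2.93] M [-0.11 -0.13 -0.03] w 0.0599
TCP s 92.3 lat 1.3 tip z 78.4
193 18 s 135.6 z 70.1
196 18 s 115.7 z 79.2
199 19 s 97.8 z 86.3
202 18 s 86.1 z 87.1
205 18 s 82.9 z 78.8
208 18 s 79.5 z 71.6
211 18 s 75.9 z 64.0
214 18 s 72.2 z 56.3
217 18 s 69.0 z 47.7
220 18 s 65.7 z 40.1
223 18 s 62.0 z 31.9
```

apply_moves --targets '[[[-0.09, 0, -0.024, 0, 0.6525], [-0.091, 0, -0.02, 0, 0.6525], [-0.092, 0, -0.015, 0, 0.6525], [-0.093, 0, -0.011, 0, 0.6525], [0, 0, 0, 0, 0.6525]]]'

```text
clock: 18.7
ee_pos: [0.5356, 0.0063, 0.2715]
orientation: [[-0.27, 0.963, 0.001], [0.963, 0.27, -0.0], [-0.001, 0.001, -1.0]]
contact_force: [-0.4, 0.4, 2.0]
width: 0.06
```

```bash
python3 -c "
from h import *
s_of();tilt((.5052,.1092),lo=-.02,hi=.16)" | awk 'NR%3==1||NR<3'
```

```text
t 18.7 p [0.5356 0.0063 0.2715] yaw_y 15.67 F [-0.44  0.36  1.95] M [ 0.02 -0.02  0.02] w 0.06
TCP s 107.3 lat 1.3 tip z 81.5
191 18 s 146.3 z 67.2
194 18 s 114.6 z 87.6
197 19 s 101.0 z 90.2
200 19 s 96.9 z 83.3
203 18 s 92.2 z 76.8
206 18 s 87.6 z 70.3
209 18 s 82.8 z 64.0
212 18 s 79.1 z 56.3
215 18 s 75.0 z 49.2
218 18 s 69.6 z 43.2
221 18 s 65.7 z 35.6
```

apply_moves --targets '[[[-0.093, 0, -0.01, 0, 0.652], [-0.093, 0, -0.006, 0, 0.652], [-0.094, 0, -0.002, 0, 0.6515], [-0.094, 0, 0.002, 0, 0.651], [-0.094, 0, 0.006, 0, 0.651], [-0.094, 0, 0.01, 0, 0.651], [0, 0, 0, 0, 0.651]]]'

```text
clock: 19.45
ee_pos: [0.5417, -0.0154, 0.2711]
orientation: [[-0.27, 0.963, 0.0], [0.963, 0.27, -0.0], [-0.0, 0.0, -1.0]]
contact_force: [0.9, -0.1, 3.3]
width: 0.0597
```

```bash
python3 -c "
from h import *
s_of();tilt((.5052,.1092),lo=-.02,hi=.18)" | awk 'NR%3==1||NR<3'
```

```text
t 19.45 p [ 0.5417 -0.0154  0.2711] yaw_y 15.67 F [ 0.87 -0.1   3.35] M [ 0.06 -0.23 -0.02] w 0.0597
TCP s 129.8 lat 1.3 tip z 81.1
190 18 s 124.9 z 92.1
193 18 s 119.1 z 86.5
196 18 s 113.0 z 81.3
199 18 s 107.1 z 76.5
202 17 s 101.6 z 70.9
205 19 s 95.4 z 66.0
208 18 s 89.8 z 60.4
211 18 s 84.2 z 54.2
214 18 s 77.4 z 49.8
```

apply_moves --targets '[[[-0.091, 0, 0.015, 0, 0.651], [-0.091, 0, 0.019, 0, 0.651], [-0.09, 0, 0.023, 0, 0.651], [-0.089, 0, 0.027, 0, 0.651], [-0.088, 0, 0.031, 0, 0.651], [-0.086, 0, 0.035, 0, 0.651], [-0.085, 0, 0.038, 0, 0.651], [-0.083, 0, 0.042, 0, 0.651], [0, 0, 0, 0, 0.651]]]'

```text
clock: 20.4
ee_pos: [0.5493, -0.0425, 0.2618]
orientation: [[-0.27, 0.963, 0.0], [0.963, 0.27, -0.001], [-0.001, 0.0, -1.0]]
contact_force: [1.0, -2.5, 4.2]
width: 0.0598
```

```bash
python3 -c "
from h import *
s_of();tilt((.5052,.1092),lo=-.02,hi=.18)" | awk 'NR%3==1||NR<3'
```

```text
t 20.4 p [ 0.5493 -0.0425  0.2618] yaw_y 15.68 F [ 1.01 -2.48  4.2 ] M [-0.44 -0.27 -0.02] w 0.0598
TCP s 158.0 lat 1.2 tip z 71.8
184 17 s 155.7 z 84.2
187 16 s 147.2 z 81.3
190 18 s 140.0 z 77.3
193 18 s 131.2 z 74.5
196 18 s 123.0 z 71.2
199 18 s 115.0 z 68.7
202 18 s 107.5 z 64.7
205 19 s 99.9 z 60.8
208 18 s 94.6 z 55.1
211 18 s 104.2 z 32.8
214 14 s 113.7 z 9.9
```

apply_moves --targets '[[[-0.081, 0, 0.046, 0, 0.651], [-0.079, 0, 0.049, 0, 0.651], [-0.077, 0, 0.053, 0, 0.651], [-0.074, 0, 0.056, 0, 0.651], [-0.072, 0, 0.059, 0, 0.651], [-0.069, 0, 0.062, 0, 0.651], [0, 0, 0, 0, 0.651]]]'

```text
clock: 21.15
ee_pos: [0.5541, -0.0598, 0.2486]
orientation: [[-0.27, 0.963, 0.0], [0.963, 0.27, -0.0], [-0.0, 0.0, -1.0]]
contact_force: [1.7, -4.5, 3.4]
width: 0.0598
```

```bash
python3 -c "
from h import *
s_of();tilt((.5052,.1092),lo=-.02,hi=.2)" | awk 'NR%3==1||NR<3'
```

```text
t 21.15 p [ 0.5541 -0.0598  0.2486] yaw_y 15.68 F [ 1.74 -4.53  3.37] M [-0.69 -0.43  0.03] w 0.0598
TCP s 176.0 lat 1.2 tip z 58.6
182 18 s 177.1 z 71.1
185 18 s 165.6 z 70.8
188 17 s 155.6 z 68.7
191 17 s 145.5 z 67.9
194 18 s 135.1 z 66.6
197 18 s 125.5 z 65.1
200 18 s 116.1 z 63.0
203 18 s 110.8 z 57.3
206 18 s 112.0 z 43.8
209 18 s 113.7 z 30.1
212 17 s 116.2 z 15.3
```

apply_moves --targets '[[[-0.066, 0, 0.065, 0, 0.651], [-0.06, 0, 0.065, 0, 0.651], [-0.05, 0, 0.065, 0, 0.651], [0, 0, 0.025, 0, 0.651], [0, 0, 0, 0, 0.651]]]'

```text
clock: 21.7
ee_pos: [0.556, -0.0665, 0.2404]
orientation: [[-0.271, 0.963, 0.001], [0.963, 0.271, -0.001], [-0.001, 0.0, -1.0]]
contact_force: [0.5, -5.0, 8.6]
width: 0.0601
```

```bash
python3 -c "
from h import *
s_of();tilt((.5052,.1092),lo=-.02,hi=.2)" | awk 'NR%3==1||NR<3'
```

```text
t 21.7 p [ 0.556  -0.0665  0.2404] yaw_y 15.7 F [ 0.54 -5.04  8.59] M [-0.9  -0.1   0.01] w 0.0601
TCP s 182.9 lat 1.2 tip z 50.4
182 17 s 184.8 z 64.3
185 18 s 172.8 z 64.5
188 17 s 160.8 z 64.6
191 17 s 150.0 z 63.6
194 18 s 137.9 z 63.6
197 18 s 126.4 z 64.0
200 18 s 117.5 z 61.5
203 18 s 117.7 z 49.9
206 18 s 118.2 z 37.1
209 17 s 117.0 z 26.5
212 17 s 118.0 z 13.5
```

Window face should be up. Opening and retreating to the centre; I'm also refining the bar's face from the first pictures.

apply_moves --targets '[[[0, 0, 0, 0, 0.8], [0, 0, 0, 0, 0.8], [0, 0, 0, 0, 0.8], [0.24, 0, 0, 0, 0.8], [0.24, 0, 0, 0, 0.8], [0.24, 0, 0, 0, 0.8], [0, 0, 0.2, 0, 0.8], [0, 0, 0.2, 0, 0.8], [0, 0, 0.2, 0, 0.8], [0, 0, 0.1, 0, 0.8], [0, 0, 0, 0, 0.8]]]'

```text
clock: 22.85
ee_pos: [0.5479, -0.0386, 0.2111]
orientation: [[-0.27, 0.963, -0.002], [0.963, 0.27, 0.0], [0.001, -0.002, -1.0]]
contact_force: [-0.2, -0.5, -0.1]
width: 0.0734
```

Run:
```python
from h import *
s_of()
face(cn=(.5052+.138*.2715,.1092-.138*.9625))
look('q2')
for n in('side','scene'):
    d=np.load(f'pics/{n}0.npz')['d'];X=cloud(n,d)
    c=np.array([.556,-.195]);
    for yaw in (7.3,):
        u=np.array([np.cos(np.radians(yaw)),np.sin(np.radians(yaw))]);w=np.array([-u[1],u[0]])
        r=X[...,:2]-c;a=r@u;b=r@w
        m=(d>0)&(abs(a)<.11)&(abs(b)<.02)&(X[...,2]>.018)&(X[...,2]<.034)
        f=np.polyfit(a[m],b[m],1);res=b[m]-np.polyval(f,a[m]);k=abs(res)<.003
        f=np.polyfit(a[m][k],b[m][k],1);print(n,'face',m.sum(),'b0 %.1f'%(f[1]*1e3),'yaw',yaw+np.degrees(f[0]), a[m].min(),a[m].max())
        m=(d>0)&(abs(a)<.12)&(abs(b)<.02)&(X[...,2]>.034)&(X[...,2]<.042)
        f=np.polyfit(a[m],b[m],1);print(n,'top',m.sum(),'b0 %.1f'%(f[1]*1e3),'yaw',yaw+np.degrees(f[0]),a[m].min(),a[m].max())
```

```text
t 22.85 p [ 0.5479 -0.0386  0.2111] yaw_y 15.68 F [-0.17 -0.48 -0.13] M [ 0.03 -0.1  -0.01] w 0.0734
TCP s 153.8 lat 1.0 tip z 21.1
face 195 yaw 15.600788 lat -44.19432784117467 44.804884223153714 s -19.626139622187008
t 22.9 p [ 0.5481 -0.0386  0.2116] yaw_y 15.68 F [-0.99  0.16 -0.66] M [-0.01 -0.11  0.  ] w 0.0738
side face 253 b0 5.1 yaw 7.104377016297756 -0.10058244456882985 0.09796945400827664
side top 208 b0 1.0 yaw 7.4740716791299695 -0.09979525659673143 0.09792393601768185
scene face 161 b0 6.1 yaw 7.124957931335055 -0.09641567321196237 0.102089314237779
scene top 215 b0 1.1 yaw 7.311775841549015 -0.09903179643797284 0.10253079211499981
```

View pics/q2.png

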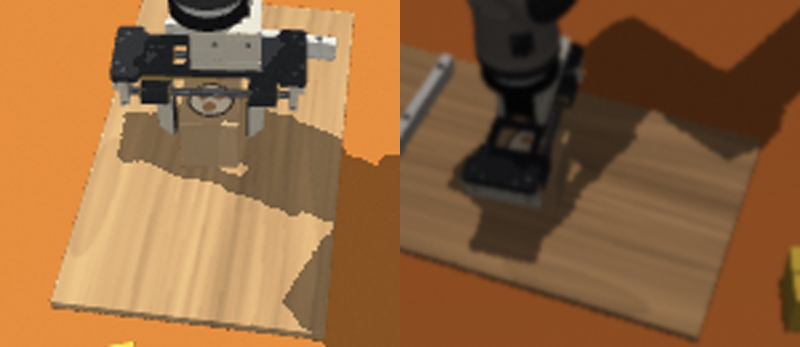

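The window is up at (210,98) in the left crop. Bar yaw is 7.2° and its face is well fixed. Gripping low at the centre, then turning and sliding toward the bar.

apply_moves --targets '[[[0, 0, 0, 0, 0.7], [0, 0, 0, 0, 0.64], [0, 0, 0, 0, 0.64], [0, 0, 0, 0, 0.63]]]'

```text
clock: 23.4
ee_pos: [0.5481, -0.0384, 0.2124]
orientation: [[-0.271, 0.963, 0.0], [0.963, 0.271, -0.0], [-0.0, 0.0, -1.0]]
contact_force: [-0.4, -0.6, 1.1]
width: 0.0598
```

Run:
```python
from h import *
o=st()
c=np.array([.556,-.195]);u=np.array([.9921,.1253]);w=np.array([-.1253,.9921])
r=np.array(o['ee_pos'][:2])-c; print(r@u,r@w)
t=c+w*.080
pr(plan((*t,o['ee_pos'][2]),7.2,12,.63,o=o))
```

```text
t 23.4 p [ 0.5481 -0.0384  0.2124] yaw_y 15.7 F [-0.43 -0.57  1.13] M [-0.03 -0.03 -0.05] w 0.0598
0.011812029849546834 0.1563321275667277
[[-0.154, -0.048, -0.0, 0.002, 0.63], [-0.154, -0.046, -0.0, 0.002, 0.63], [-0.155, -0.044, -0.0, 0.002, 0.63], [-0.155, -0.042, -0.0, 0.002, 0.63], [-0.156, -0.04, -0.0, 0.002, 0.63], [-0.156, -0.038, -0.0, 0.002, 0.63], [-0.157, -0.036, -0.0, 0.002, 0.63], [-0.157, -0.034, -0.0, 0.002, 0.63], [-0.158, -0.032, -0.0, 0.002, 0.63], [-0.158, -0.03, -0.0, 0.002, 0.63], [-0.158, -0.029, -0.0, 0.002, 0.63], [-0.159, -0.027, -0.0, 0.002, 0.63]]
```

apply_moves --targets '[[[-0.154, -0.048, 0, 0.002, 0.63], [-0.154, -0.046, 0, 0.002, 0.63], [-0.155, -0.044, 0, 0.002, 0.63], [-0.155, -0.042, 0, 0.002, 0.63], [-0.156, -0.04, 0, 0.002, 0.63], [-0.156, -0.038, 0, 0.002, 0.63], [-0.157, -0.036, 0, 0.002, 0.63], [-0.157, -0.034, 0, 0.002, 0.63], [-0.158, -0.032, 0, 0.002, 0.63], [-0.158, -0.03, 0, 0.002, 0.63], [-0.158, -0.029, 0, 0.002, 0.63], [-0.159, -0.027, 0, 0.002, 0.63]]]'

```text
clock: 24.6
ee_pos: [0.5459, -0.116, 0.2124]
orientation: [[-0.122, 0.993, 0.0], [0.993, 0.122, 0.0], [0.0, 0.0, -1.0]]
contact_force: [0.9, 6.8, 6.5]
width: 0.0601
```

```bash
cat >> h.py <<'E'
BC=np.array([.556,-.195]);BU=np.array([.9921,.1253]);BW=np.array([-.1253,.9921])
def bar(n='side'):
    o=st(); r=np.array(o['ee_pos'][:2])-BC; print('TCP a %.1f b %.1f'%(r@BU*1e3,r@BW*1e3))
    p,d=camera(n);X=cloud(n,d);q=X[...,:2]-BC;a=q@BU;b=q@BW
    m=(d>0)&(abs(a)<.027)&(X[...,2]>.024)&(X[...,2]<.07)&(b>.06)&(b<.17)
    if m.sum()>30:
        f=np.polyfit(a[m],b[m],1);k=abs(b[m]-np.polyval(f,a[m]))<.003;f=np.polyfit(a[m][k],b[m][k],1)
        print('rear face',k.sum(),'b at a=0 %.1f'%(f[1]*1e3),'yaw rel bar %.2f'%np.degrees(f[0]))
    m=(d>0)&(X[...,2]>.072)&(X[...,2]<.080)&(abs(a)<.045)&(b<.15)&(b>-.02)
    if m.sum()>30: print('top',m.sum(),'a',a[m].min()*1e3,a[m].max()*1e3,'b',b[m].min()*1e3,b[m].max()*1e3)
E
python3 -c "
from h import *
bar()"
```

```text
t 24.6 p [ 0.5459 -0.116   0.2124] yaw_y 6.98 F [0.89 6.76 6.53] M [ 1.   -0.18 -0.  ] w 0.0601
TCP a -0.2 b 79.6
rear face 212 b at a=0 115.7 yaw rel bar -0.10
top 320 a -42.222727975439575 44.90266928838918 b 43.424762048571125 118.262765379634
```

apply_moves --targets '[[[-0.14, 0, 0, 0, 0.63], [-0.14, 0, 0, 0, 0.63], [-0.14, 0, 0, 0, 0.63], [-0.14, 0, 0, 0, 0.63], [-0.14, 0, 0, 0, 0.63], [-0.1, 0, 0, 0, 0.63], [0, 0, 0, 0, 0.63]]]'

```text
clock: 25.35
ee_pos: [0.5497, -0.1481, 0.2124]
orientation: [[-0.122, 0.993, 0.0], [0.993, 0.122, -0.0], [-0.0, 0.0, -1.0]]
contact_force: [0.1, 2.8, 4.7]
width: 0.0601
```

```bash
python3 -c "
from h import *
bar()"
```

```text
t 25.35 p [ 0.5497 -0.1481  0.2124] yaw_y 7.02 F [0.11 2.76 4.69] M [ 0.35 -0.14  0.03] w 0.0601
TCP a -0.4 b 47.3
rear face 211 b at a=0 83.3 yaw rel bar -0.05
top 302 a -42.90988800107778 43.35469503647952 b 10.251206818215056 85.84320566665
```

apply_moves --targets '[[[-0.025, 0, 0, 0, 0.645], [-0.025, 0, 0, 0, 0.645], [-0.025, 0, 0, 0, 0.645], [-0.025, 0, 0, 0, 0.645], [0, 0, 0, 0, 0.645]]]'

```text
clock: 25.9
ee_pos: [0.5501, -0.1514, 0.2124]
orientation: [[-0.122, 0.992, -0.0], [0.992, 0.122, 0.0], [0.0, -0.0, -1.0]]
contact_force: [-0.7, 5.4, 5.3]
width: 0.0599
```

apply_moves --targets '[[[-0.025, 0, 0, 0, 0.645], [0, 0, 0, 0, 0.645]]]'

```text
clock: 26.1
ee_pos: [0.5502, -0.1524, 0.2124]
orientation: [[-0.123, 0.992, -0.0], [0.992, 0.123, 0.0], [0.0, -0.0, -1.0]]
contact_force: [-0.6, 4.9, 6.7]
width: 0.0596
```

apply_moves --targets '[[[-0.025, 0, 0, 0, 0.645], [0, 0, 0, 0, 0.645]]]'

```text
clock: 26.3
ee_pos: [0.5504, -0.1534, 0.2124]
orientation: [[-0.123, 0.992, -0.0], [0.992, 0.123, 0.0], [0.0, -0.0, -1.0]]
contact_force: [-0.7, 4.9, 6.5]
width: 0.0599
```

apply_moves --targets '[[[-0.02, 0, 0, 0, 0.645], [0, 0, 0, 0, 0.645]]]'

```text
clock: 26.5
ee_pos: [0.5504, -0.1541, 0.2124]
orientation: [[-0.122, 0.992, -0.0], [0.992, 0.122, 0.0], [0.0, -0.0, -1.0]]
contact_force: [-0.6, 5.1, 5.8]
width: 0.0605
```

apply_moves --targets '[[[-0.02, 0, 0, 0, 0.645], [0, 0, 0, 0, 0.645]]]'

```text
clock: 26.7
ee_pos: [0.5505, -0.1544, 0.2124]
orientation: [[-0.123, 0.992, -0.001], [0.992, 0.123, 0.001], [0.001, -0.0, -1.0]]
contact_force: [-0.7, 9.0, 7.6]
width: 0.0601
```

apply_moves --targets '[[[-0.02, 0, 0, 0, 0.645], [0, 0, 0, 0, 0.645]]]'

```text
clock: 26.9
ee_pos: [0.5505, -0.1546, 0.2124]
orientation: [[-0.123, 0.992, -0.001], [0.992, 0.123, 0.002], [0.002, -0.001, -1.0]]
contact_force: [-2.0, 11.7, 9.2]
width: 0.0599
```

It's in contact (force rising, motion stopped). Releasing and lifting clear to check.

apply_moves --targets '[[[0, 0, 0, 0, 0.651], [0, 0, 0, 0, 0.66], [0, 0, 0, 0, 0.7], [0, 0, 0, 0, 0.78], [0, 0, 0, 0, 0.78], [0, 0, -0.3, 0, 0.78], [0, 0, -0.5, 0, 0.78], [0, 0, -0.8, 0, 0.78], [0, 0, -0.8, 0, 0.78], [0, 0, -0.8, 0, 0.78], [0.8, 0, -0.8, 0, 0.78], [1, 0, 0, 0, 0.78]]]'

```text
clock: 28.1
ee_pos: [0.5426, -0.0849, 0.3776]
orientation: [[-0.12, 0.993, 0.01], [0.993, 0.12, -0.003], [-0.004, 0.009, -1.0]]
contact_force: [1.1, 0.0, -0.6]
width: 0.0719
```

apply_moves --targets '[[[1, 0, -0.5, 0, 0.78], [1, 0, -0.5, 0, 0.78], [1, 0, 0, 0, 0.78], [1, 0, 0, 0, 0.78], [0, 0, 0, 0, 0.78]]]'

```text
clock: 28.6
ee_pos: [0.5212, 0.0784, 0.4134]
orientation: [[-0.128, 0.992, 0.001], [0.992, 0.128, 0.001], [0.001, 0.001, -1.0]]
contact_force: [0.8, -0.4, -0.2]
width: 0.0717
```

Run:
```python
from h import *
bar('side')
for n in('side','scene','wrist'):
    o=get_obs();p,d=camera(n)
    if n!='wrist':
        c=proj(n,[.55,-.155,.05])[0].astype(int); X=cloud(n,d)
        cv2.imwrite(f'pics/f_{n}.png',cv2.resize(p[c[1]-50:c[1]+50,c[0]-65:c[0]+65,::-1],None,fx=5,fy=5,interpolation=2))
    else:
        cv2.imwrite('pics/f_w.png',p[...,::-1])
        M=calibration('wrist')['mount'];K=calibration('wrist')['camera_matrix'];v,u=np.mgrid[:420,:560]
        P=np.stack([(u-K[0,2])/K[0,0]*d,(v-K[1,2])/K[1,1]*d,d],-1)@M[:3,:3].T+M[:3,3]
        X=P@np.array(o['orientation']).T+o['ee_pos']; d=d*(P[...,2]>.19)
    q=X[...,:2]-BC;a=q@BU;b=q@BW
    m=(d>0)&(X[...,2]>.071)&(X[...,2]<.081)&(abs(a)<.06)&(b<.11)&(b>-.02)
    if m.sum()>50:
        r=cv2.minAreaRect((np.stack([a[m],b[m]],1)*1e3).astype(np.float32)); A=np.c_[a[m],b[m],np.ones(m.sum())]
        f=np.linalg.lstsq(A,X[m][:,2],rcond=None)[0]; print(n,'top',m.sum(),r,'tilt deg',np.degrees(f[:2]).round(2))
    m=(d>0)&(X[...,2]>.034)&(X[...,2]<.042)&(abs(a)<.12)&(abs(b)<.02)
    if m.sum()>50: print(n,'bar',m.sum(),cv2.minAreaRect((np.stack([a[m],b[m]],1)*1e3).astype(np.float32)))
```

```text
t 28.6 p [0.5212 0.0784 0.4134] yaw_y 7.34 F [ 0.78 -0.42 -0.15] M [-0.05 -0.12 -0.  ] w 0.0717
TCP a -0.3 b 275.6
rear face 135 b at a=0 77.4 yaw rel bar -0.32
top 105 a -30.775276185091883 28.768973931974532 b 7.792014804442154 80.30794221810991
side top 108 ((-1.0278377532958984, 43.72974395751953), (71.28142547607422, 59.808258056640625), 89.9124984741211) tilt deg [ 0.62 -0.89]
side bar 127 ((-0.9859466552734375, 5.116987228393555), (24.701366424560547, 197.72665405273438), 89.863037109375)
scene top 414 ((2.4284210205078125, 42.60853958129883), (61.183998107910156, 73.6128921508789), 0.3591218590736389) tilt deg [ 0.18 -0.26]
scene bar 142 ((1.5527267456054688, 6.721500873565674), (199.58404541015625, 25.17108726501465), 0.33581051230430603)
```

View pics/f_side.png

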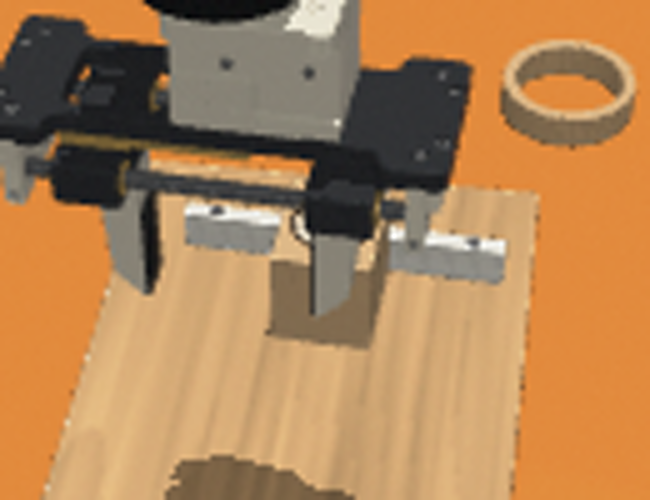

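View pics/f_scene.png

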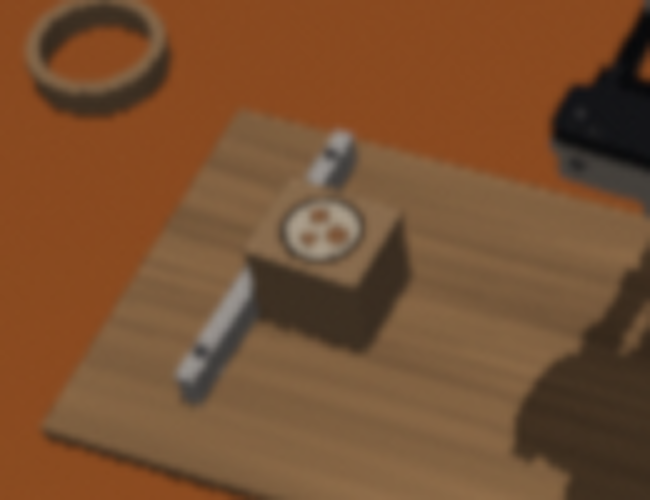

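All views agree: window up, top level, yaw within about 0.4° of the bar, carton touching it near the middle. I'll give one gentle centred push from behind with the closed fingers to make sure it's flush after the release.

apply_moves --targets '[[[-0.7, 0, 0.4, 0, 0], [-0.9, 0, 0.4, 0, 0], [-0.9, 0, 0.5, 0, 0], [-0.9, 0, 0.6, 0, 0], [-0.5, 0, 0.7, 0, 0], [-0.1, 0, 0.7, 0, 0], [0, 0, 0.7, 0, 0], [0, 0, 0.5, 0, 0], [0, 0, 0.3, 0, 0], [0, 0, 0, 0, 0], [0, 0, 0, 0, 0]]]'

```text
clock: 29.9
ee_pos: [0.5423, -0.0849, 0.2208]
orientation: [[-0.122, 0.993, 0.001], [0.993, 0.122, -0.0], [-0.001, 0.001, -1.0]]
contact_force: [0.2, -0.2, 0.2]
width: 0.0004
```

```bash
python3 -c "
from h import *
o=st(); r=np.array(o['ee_pos'][:2])-BC; print('TCP a %.1f b %.1f'%(r@BU*1e3,r@BW*1e3))"
```

```text
t 29.9 p [ 0.5423 -0.0849  0.2208] yaw_y 7.01 F [ 0.24 -0.2   0.2 ] M [ 0.01 -0.13  0.03] w 0.0004
TCP a 0.2 b 111.0
```

Tip is 31 mm above the board. Creeping forward.

apply_moves --targets '[[[-0.15, 0, 0, 0, 0], [-0.15, 0, 0, 0, 0], [-0.12, 0, 0, 0, 0], [-0.05, 0, 0, 0, 0], [-0.03, 0, 0, 0, 0], [0, 0, 0, 0, 0]]]'

```text
clock: 30.5
ee_pos: [0.5444, -0.1042, 0.2201]
orientation: [[-0.123, 0.992, -0.0], [0.992, 0.123, -0.0], [-0.0, -0.0, -1.0]]
contact_force: [-0.8, 0.3, -0.8]
width: 0.0004
```

apply_moves --targets '[[[-0.03, 0, 0, 0, 0], [-0.03, 0, 0, 0, 0], [0, 0, 0, 0, 0]]]'

```text
clock: 30.8
ee_pos: [0.5448, -0.1065, 0.2201]
orientation: [[-0.123, 0.992, -0.0], [0.992, 0.123, -0.0], [-0.0, -0.0, -1.0]]
contact_force: [1.0, -0.5, 1.1]
width: 0.0006
```

apply_moves --targets '[[[-0.03, 0, 0, 0, 0], [0, 0, 0, 0, 0]]]'

```text
clock: 31.0
ee_pos: [0.5449, -0.1077, 0.2201]
orientation: [[-0.123, 0.992, 0.0], [0.992, 0.123, -0.0], [-0.0, 0.0, -1.0]]
contact_force: [0.7, 1.0, -0.2]
width: 0.0004
```

apply_moves --targets '[[[-0.02, 0, 0, 0, 0], [0, 0, 0, 0, 0]]]'

```text
clock: 31.2
ee_pos: [0.5449, -0.108, 0.2201]
orientation: [[-0.123, 0.992, -0.0], [0.992, 0.123, 0.001], [0.001, -0.0, -1.0]]
contact_force: [-0.4, 4.4, 1.1]
width: 0.0004
```

apply_moves --targets '[[[-0.02, 0, 0, 0, 0], [0, 0, 0, 0, 0]]]'

```text
clock: 31.4
ee_pos: [0.545, -0.1082, 0.2201]
orientation: [[-0.123, 0.992, -0.001], [0.992, 0.123, 0.002], [0.002, -0.0, -1.0]]
contact_force: [-0.1, 7.7, 2.0]
width: 0.0004
```

apply_moves --targets '[[[-0.02, 0, 0, 0, 0], [0, 0, 0, 0, 0]]]'

```text
clock: 31.6
ee_pos: [0.545, -0.1084, 0.2202]
orientation: [[-0.123, 0.992, -0.001], [0.992, 0.123, 0.003], [0.003, -0.0, -1.0]]
contact_force: [-0.2, 11.3, 4.0]
width: 0.0
```

The push is seated: force climbs linearly to 11 N with no carton movement. Backing away, then a final check.

apply_moves --targets '[[[0.04, 0, 0, 0, 0], [0.1, 0, 0, 0, 0], [0.4, 0, 0, 0, 0], [0.6, 0, 0, 0, 0], [0.6, 0, -0.4, 0, 0], [0.6, 0, -0.8, 0, 0], [0.8, 0, -0.9, 0, 0], [0.8, 0, -0.9, 0, 0], [0.8, 0, -0.9, 0, 0], [0.8, 0, -0.9, 0, 0], [0, 0, 0, 0, 0], [0, 0, 0, 0, 0]]]'

```text
clock: 32.8
ee_pos: [0.5173, 0.111, 0.4125]
orientation: [[-0.125, 0.992, 0.002], [0.992, 0.125, -0.0], [-0.001, 0.001, -1.0]]
contact_force: [0.1, -0.5, -0.9]
width: 0.0006
```

Run:
```python
from h import *
bar('side')
ims=[]
for n in('side','scene'):
    p,d=camera(n);X=cloud(n,d); ims.append(cv2.resize(p,(400,300)))
    q=X[...,:2]-BC;a=q@BU;b=q@BW
    m=(d>0)&(X[...,2]>.071)&(X[...,2]<.081)&(abs(a)<.06)&(b<.11)&(b>-.02)
    A=np.c_[a[m],b[m],np.ones(m.sum())]; print(n,m.sum(),cv2.minAreaRect((A[:,:2]*1e3).astype(np.float32)),np.degrees(np.linalg.lstsq(A,X[m][:,2],rcond=None)[0][:2]).round(2))
    m=(d>0)&(X[...,2]>.034)&(X[...,2]<.042)&(abs(a)<.12)&(abs(b)<.02)
    print('bar',cv2.minAreaRect((np.stack([a[m],b[m]],1)*1e3).astype(np.float32)))
    d0=np.load(f'pics/{n}0.npz')['d'];X0=cloud(n,d0)
    for nm,c in dict(bottle=(.69,-.4),basket=(.53,.47)).items():
        f=lambda Y:[Y[(abs(Y[...,0]-c[0])<.12)&(abs(Y[...,1]-c[1])<.1)&(Y[...,2]>.05)][:,:2].mean(0).round(4)]
        print(nm,f(X0),f(X))
cv2.imwrite('pics/final.png',np.hstack(ims)[...,::-1])
```

```text
t 32.8 p [0.5173 0.111  0.4125] yaw_y 7.18 F [ 0.12 -0.55 -0.9 ] M [-0.03 -0.08 -0.03] w 0.0006
TCP a -0.0 b 308.4
rear face 186 b at a=0 77.0 yaw rel bar 0.16
top 82 a -31.22481398656474 21.704889138911106 b 42.51303622887292 67.87122098086732
side 83 ((-4.996271133422852, 55.12822723388672), (25.917583465576172, 51.497737884521484), 86.5761489868164) [0.4 1. ]
bar ((-64.38251495361328, 2.974346160888672), (69.53826904296875, 17.35444450378418), 5.719756603240967)
bottle [array([ 0.6754, -0.4003])] [array([ 0.6479, -0.4193])]
basket [array([0.522 , 0.4732])] [array([0.522, 0.473])]
scene 427 ((2.3517723083496094, 42.84595489501953), (73.14054870605469, 63.32618713378906), 88.91133880615234) [ 0.06 -0.07]
bar ((1.1254425048828125, 6.721499443054199), (24.72182273864746, 199.7675018310547), 89.91630554199219)
bottle [array([ 0.6922, -0.4027])] [array([ 0.6922, -0.4027])]
basket [array([0.5388, 0.471 ])] [array([0.5386, 0.4709])]
```

View pics/final.png

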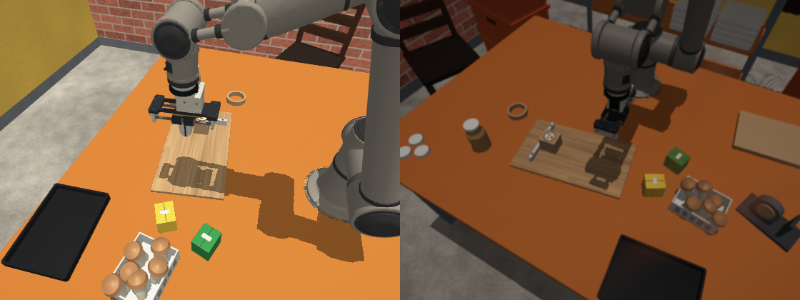

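```bash
python3 -c "
from workcell import *
print(finish_job())"
```

```text
the job is handed in; nothing more can be done
None
```

The carton now stands with its window facing up, flush against the stop bar about 2 mm from its middle. I handed the job in at about 33 s of the 67 s allowed.

**How it went:** I rolled the carton over its edge in two quarter turns towards the bar, with a light grip at the trailing top corner. It stood on its side in between. I then turned it to the bar's angle, slid it over and pressed it home at about 11 N. After letting go, I gave it one gentle centred push from behind with closed fingers, again about 11 N, and backed well clear.

**Last checks:**
- **Carton:** the window shows on top and the top face is level to about 0.1° in the scene view.
- **Flush with the bar:** the yaw difference is about 0.2° from the side view and within about 1° from the scene view. The face away from the bar is 77 mm from the bar's centre line, where 78 mm is expected at contact. That is within the calibration error.
- **Other things:** the basket and bottle are unchanged in the scene view, and the tape roll looks untouched.

**What went wrong or disagreed:**
- **First try, too tight:** the carton was lifted about 15 mm without tilting. I lowered it again straight away.
- **Second try, too loose:** the carton slipped out of the pads and dropped back flat from about 12°. The third grip worked for both rolls.
- **Last side picture:** the arm hid part of the carton top and the bottle, so the bottle seemed to have shifted and the top to tilt about 1°. I relied on the scene view for both.

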